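# Weigh a drying cartridge and fit it to its gas port

### The job

Check-weigh the wide drying cartridge and fit it: first stand it upright in the middle of the balance pan, gently so that the pan is not pressed down to its stop, let go and leave it there for two seconds. Then take it to the gas port with the wider spigot and push it down over the spigot until the black sealing collar is fully down, and let go. Leave the slim cartridge and everything else on the bench where it is.

Things in the scene. Friction and masses are not known exactly. Their poses are not given: they have to be found in the camera images.
- wide_cartridge: Wide drying cartridge, loose, upright, 135 mm tall, 0.26 to 0.44 kg. White cylinder 60 mm in diameter with a metal band, to 90 mm height; above it a square grey grip head 36 x 36 mm, 90 to 135 mm, flat sides square to the body's x and y axes. Open underneath: round socket 44 mm in diameter, 75 mm deep. Origin: centre of the underside, z up its axis. It and the slim one may swap places.
- slim_cartridge: The slim cartridge, same shape and height (135 mm) but 40 mm in diameter with a 26 mm square head; loose, upright, not to be moved. Origin: centre of the underside.
- pan_top (a point): Centre of the top face of the balance pan, a round steel plate 120 mm in diameter on a white top-loading balance (housing 260 x 190 mm, 54 mm high, with a black display at one end). Unloaded, the pan top is 78 mm above the bench. Moves with the pan; z up.
- pan (a joint): How far the sprung pan is pressed down, m: 0 empty, 0.0043 to 0.0072 under the wide cartridge, stop at 0.014 (spring about 0.6 N per mm).
- collar_top (a point): Centre of the top face of the black sealing collar round the foot of the wide port's spigot. The collar is a ring 64 mm in diameter, top face 60 mm above the bench when up, 48 mm when fully down; the cartridge's lower rim pushes it down. Moves with the collar; z up along the spigot.
- collar (a joint): How far the collar has been pushed down, m: 0 up, 0.012 fully down against its stop. It slides stiffly (about 8 N plus 1.5 N per 10 mm/s) and stays where it is left; the cartridge's own weight does not move it.
- wide_spigot_tip (a point): Tip of the wide port's upright metal spigot, on its axis, 110 mm above the bench. Spigot 41 mm in diameter, narrowing over its last 15 mm to 25 mm at the tip. The port is fixed to the bench on a round foot 84 mm in diameter, with a short pipe stub low on one side.
- slim_spigot_tip (a point): Tip of the other port's spigot, 110 mm above the bench, only 22 mm in diameter, with a 44 mm collar; not the one to use. The two ports may stand in either of two places.
- beaker: Glass beaker 56 mm in diameter, 70 mm tall, loose, between the cartridges. Origin: centre of the underside.
- amber_bottle: Amber glass bottle 60 mm in diameter, 140 mm tall. Origin: centre of the underside.
- white_bottle: White plastic bottle 54 mm in diameter, 130 mm tall. Origin: centre of the underside.
- jar: Glass jar with lid, 64 mm in diameter, 80 mm tall. Origin: centre of the underside.
- spatula: Steel spatula 170 mm long lying flat along its x axis. Origin: under its middle.
- tip_box: Grey closed box of pipette tips, 120 x 85 x 70 mm. Origin: centre of the underside.

How it is judged:
By the outcome, as a careful person would: the job done as asked, in the order asked, and still so for the second after the job is handed in, with the robot touching nothing.
It also fails if it takes over 64 s, if anything falls off the work surface, if the arm or the gripper's body presses on something with over 40 N, if the wrist force passes 120 N, or if a joint passes its speed limit or range.

### The arm

A 6-joint arm with a two-finger parallel gripper is mounted at the origin on the work surface. World frame = base frame: x ahead of the robot, y to its left, z up, the work surface at z = 0. Lengths are in m, angles in rad, forces in N, time in s.
With the tool pointing down it reaches from about 0.425 to 0.95 m from the base axis. Payload 3.5 kg.
Tool frame: the origin (TCP) lies on the centre line of the jaws, within the pads' length; the fingertips stand 19 mm ahead of it and the grasp point (between the pads) is the TCP; z points along the fingers, y is the line along which they close (so a half turn about z gives the same grasp; the last joint's range is limited). The gripper opens to 85 mm and grips with 20 to 120 N. Pads are 22 mm wide; open, the fingers measure 114 mm over their backs; the gripper's body (76 mm by 85 mm) begins 54 mm behind the grasp point. The pads swing forward as they close: fully open they stand 13 mm farther back than shut.
Start: joints at [-1.331, 0.286, 1.577, -0, 1.279, -0.15], TCP at [0.257, -0.624, 0.218] pointing down, gripper open.
Joint ranges: [-2.77, 2.77], [-0.9, 2.22], [0.21, 2.48], [-1.53, 4.67], [0.24, 2.81], [-2.84, 2.84]. Speed limits (rad/s): [2.79, 2.79, 3.14, 3.14, 3.14, 3.14].

### API

Orientations are given as a unit quaternion [x, y, z, w].
In Python, from plant import status, cams, ctrl gives the robot as it stands.
- The arm moves only by the shell command python3 -m inch 'ROWS' [FORCE]. ROWS is JSON, a list of rows, each a list of 3 entries, a list of its own where there are three numbers: the opening, from -1 (shut) to 1 (fully open), then the shift along the tool's x, y, z in cm, then the turn about the tool's z in rad. In form: [[jaw, [dx, dy, dz], twist], ...]. A call has 1 to 20 rows; each row is the pose to reach, as a shift and turn from the pose commanded when the call began, along the tool's axes at that moment; what a row does not reach only later rows make up. A row lasts 1/10 s, in which the tool goes at most 50 mm and 8.59 degrees, less where a joint would pass 70% of its speed; a pose out of reach is approached as far as the arm can. A call with a gripper value outside its range is refused whole. The fingers move at their own pace and stop on an object; FORCE is the grip in N (left out, the last holds). Time passes only in rows, so rows that repeat a pose let the fingers close. It gives the time, the measured TCP pose, the force and the opening at its end, in the units of the state.
- status.get_state(): the state, without advancing time (a new reading comes with each control period).
- cams.read_camera(name): name is "scene" or "top" or "wrist"; returns the picture (400x640x3 uint8, blue, green, red); there is no depth.
- cams.calibration(name): a dict with "camera_matrix" (3x3 intrinsics, pixels), "k1" (the pictures are not rectified: a ray, as slopes to the right and down, at radius r is drawn at 1 + k1 r^2 times it, then the intrinsics apply), "cam_to_world" (4x4, takes a point from camera to world coordinates); the wrist camera has in their place "mount" (4x4, takes a point from camera to tool coordinates, whose origin is the TCP and whose axes are the flange's). Camera axes: x right, y down, z forward; pixel columns grow to the right and rows downward; lengths in m; the calibration is good to about 2 mm. A picture is of the moment at which its call begins: read the wrist's pose just before it. calibration takes no time and is no camera call.
- ctrl.sign_off(): hands the job in, once; it reports no verdict.
The state is a dict: "time": time; "qpos": joint angles; "dq": joint speeds; "joint_efforts": joint torques, N m; "eef_pos": TCP position; "tcp_rot": TCP orientation; "contact_force": force on the tool from outside, world axes, zero at the start; "wrist_torque": the same for the moment, N m; "opening": opening from 0.0 (shut) to 1.0 (fully open).
Only numpy, scipy, OpenCV 4.12 (cv2) and the standard library are available. Lean on these libraries where they do the work, as an engineer would, in place of code of your own. Each camera call takes 0.05 s, during which the arm holds its last target. There are 200 camera calls.

## Working session

There is one attempt and no reset: what is moved stays moved. The work goes in short steps, Python scripts to look and compute and a shell command to move; the robot and the scene stay as the last step left them, time stands still between calls to the robot, and variables do not carry over. Pictures are saved under pics/ and viewed, on a budget of 10 in all, crops included, one or two more only if the job needs it, and the job is handed in when it is done.

```bash
ls; mkdir -p pics
python3 - <<'E'
from plant import status,cams
import cv2,numpy as np
s=status.get_state();print(s)
a=cams.read_camera("scene");b=cams.read_camera("top")
cv2.imwrite("pics/s0.png",a);cv2.imwrite("pics/t0.png",b)
for n in("scene","top","wrist"):print(n,cams.calibration(n))
E
```

```text
pics
{'time': 0.0, 'qpos': array([-1.33094401e+00,  2.87208854e-01,  1.57818838e+00, -2.55629036e-05,
        1.27859029e+00, -1.50025539e-01]), 'dq': array([-0.00190946, -0.00038412,  0.00102708, -0.00035644,  0.00023081,
       -0.00048045]), 'joint_efforts': array([-8.47590900e-05, -4.05982769e+01, -2.92624515e+01, -1.44698020e-04,
        5.83354573e-03, -9.81108826e-06]), 'eef_pos': array([ 0.25639   , -0.62366259,  0.21661225]), 'tcp_rot': array([ 9.81058082e-01,  1.93710110e-01, -6.59857296e-05, -1.19567910e-03]), 'contact_force': array([ 0.95229462, -0.10933951, -0.22498589]), 'wrist_torque': array([-0.00177382,  0.04136473, -0.00594068]), 'opening': 1.0015376545741976}
scene {'camera_matrix': array([[363.541325  ,   0.        , 312.92032114],
       [  0.        , 363.541325  , 204.08959949],
       [  0.        ,   0.        ,   1.        ]]), 'k1': -0.03410156976380184, 'cam_to_world': array([[ 0.03178075,  0.86344553, -0.50343997,  1.00416628],
       [ 0.9994899 , -0.02586673,  0.01873119, -0.05931691],
       [ 0.00315102, -0.50377845, -0.86382715,  0.85396621],
       
[... 381 characters left out ...]
39, -0.06284254],
       [-0.00663748, -0.05626033, -0.99839407,  1.70653892],
       [ 0.        ,  0.        ,  0.        ,  1.        ]])}
wrist {'camera_matrix': array([[335.81221294,   0.        , 315.53793056],
       [  0.        , 335.81221294, 199.1497785 ],
       [  0.        ,   0.        ,   1.        ]]), 'k1': -0.009806204423559471, 'mount': array([[ 2.47004320e-04, -9.57255999e-01, -2.89241926e-01,
         7.38873991e-02],
       [ 9.99999792e-01,  6.43515550e-05,  6.40997518e-04,
         4.76463149e-04],
       [-5.94985552e-04, -2.89242024e-01,  9.57255816e-01,
        -1.55283029e-01],
       [ 0.00000000e+00,  0.00000000e+00,  0.00000000e+00,
         1.00000000e+00]])}
```

View pics/t0.png

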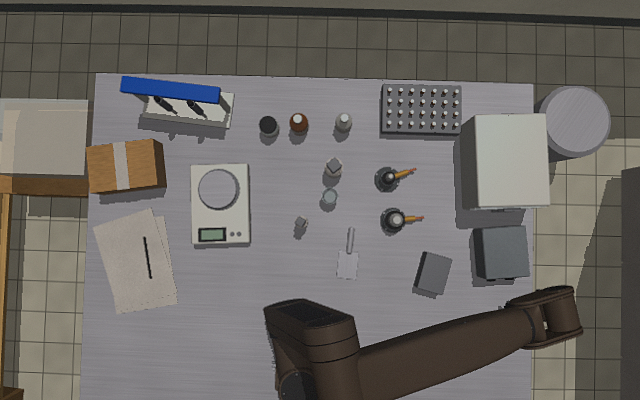

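View pics/s0.png

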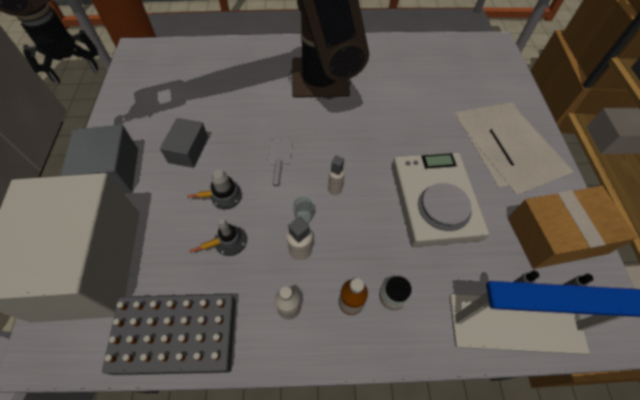

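The top view shows the wide cartridge near (333,167), the slim one at (301,225), the pan at (218,189), and the ports at (395,219) and (388,178). The scene view agrees. I'll zoom in to get exact pixels and tell the ports apart.

Run:
```python
import cv2,numpy as np
a=cv2.imread("pics/s0.png");b=cv2.imread("pics/t0.png")
def c(i,x,y,w,h,k):return cv2.resize(i[y:y+h,x:x+w],(w*k,h*k),interpolation=cv2.INTER_CUBIC)
m=np.vstack([np.hstack([c(b,280,140,65,100,4)[:400],c(b,365,150,65,100,4),c(b,185,160,65,100,4)]),
 np.hstack([c(a,280,190,65,50,4)*0+c(a,275,210,65,50,4),c(a,190,160,65,50,4),c(a,190,210,65,50,4)])])
print(m.shape);cv2.imwrite("pics/m0.png",m)
```

```text
(600, 780, 3)
```

View pics/m0.png

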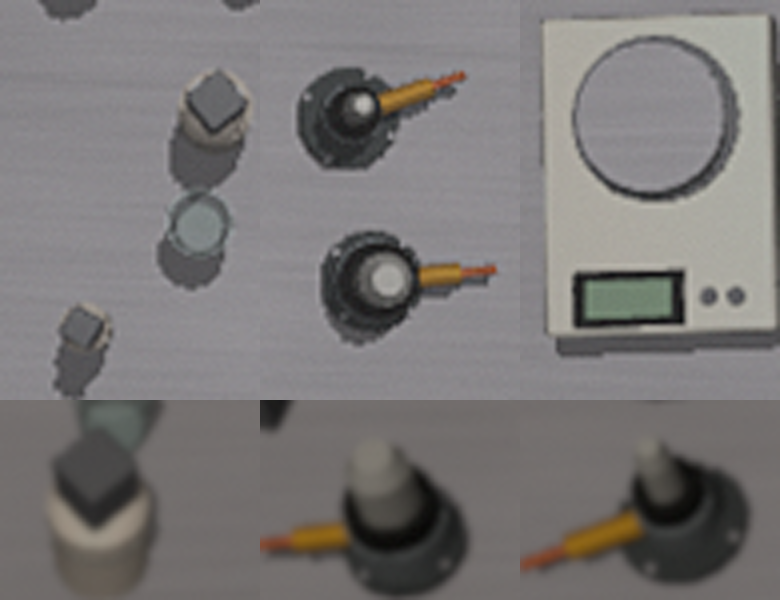

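The head of the wide cartridge is turned about 45°. The thick spigot (wide port) is the lower one in the top view, with its tip at about (397.5,220.2).

```bash
cat > h.py <<'E'
import cv2,numpy as np
from plant import status,cams
from scipy.spatial.transform import Rotation as R
def T(p,q):
    m=np.eye(4);m[:3,:3]=R.from_quat(q).as_matrix();m[:3,3]=p;return m
def ray(n,uv,W=None):
    c=cams.calibration(n);K=c["camera_matrix"]
    d=cv2.undistortPoints(np.array([[uv]],float),K,np.array([c["k1"],0,0,0,0]),criteria=None) if 0 else None
    y=np.array([(uv[0]-K[0,2])/K[0,0],(uv[1]-K[1,2])/K[1,1]]);x=y.copy()
    for _ in range(20):x=y/(1+c["k1"]*(x@x))
    M=c["cam_to_world"] if W is None else W@c["mount"]
    return M[:3,3],M[:3,:3]@np.array([x[0],x[1],1])
def plane(n,uv,z,W=None):
    o,d=ray(n,uv,W);return o+d*(z-o[2])/d[2]
def two(r1,r2):
    (o1,d1),(o2,d2)=r1,r2
    s=np.linalg.lstsq(np.c_[d1,-d2],o2-o1,rcond=None)[0]
    a,b=o1+s[0]*d1,o2+s[1]*d2
    return (a+b)/2,np.linalg.norm(a-b)
def wristpose():
    s=status.get_state();return T(s["eef_pos"],s["tcp_rot"])
def totool(p):
    W=wristpose();return np.linalg.inv(W)@np.r_[p,1]
E
sed -i '/if 0 else None/d' h.py
python3 - <<'E'
from h import *
np.set_printoptions(precision=4,suppress=True)
P={"head":((333.9,163.9),(298.7,225.8),.135),"tip":((397.2,219.9),(218.5,171.5),.11),"pan":((217.5,189.2),(446,204),.078)}
for k,(t,s,z) in P.items():
    print(k,plane("top",t,z),plane("scene",s,z),two(ray("top",t),ray("scene",s)))
c=[(217,70),(247,97),(217,122),(187,97)]
w=[plane("top",(280+u/4-.4,140+v/4-.4),.135)[:2] for u,v in c]
for i in range(4):
    d=w[(i+1)%4]-w[i];print(np.linalg.norm(d),np.degrees(np.arctan2(*d[::-1]))%90)
print(np.degrees(R.from_quat(status.get_state()["tcp_rot"]).as_euler("xyz")))
print(R.from_quat(status.get_state()["tcp_rot"]).as_matrix())
for n,uv,z in(("slim",(300.5,221),.135),("beaker",(329.5,196.),.07),("slimtip",(390.5,175.5),.11)):print(n,plane("top",uv,z))
E
```

```text
head [ 0.6393 -0.0777  0.135 ] [ 0.6398 -0.0769  0.135 ] (array([ 0.6394, -0.0774,  0.1342]), np.float64(0.0007885686739227275))
tip [ 0.4728 -0.2798  0.11  ] [ 0.4691 -0.2765  0.11  ] (array([ 0.4724, -0.2773,  0.1143]), np.float64(0.003987018093493498))
pan [0.5549 0.2913 0.078 ] [0.5616 0.2882 0.078 ] (array([0.5555, 0.2934, 0.0672]), np.float64(0.0006166881494545856))
0.031194192748813063 49.42320742084067
0.030170122033122772 41.55375951295966
0.030157424143450202 51.65600423410573
0.031212382945141955 43.77649696389419
[-179.8763   -0.0185   22.3322]
[[ 0.925   0.38   -0.0005]
 [ 0.38   -0.925   0.0021]
 [ 0.0003 -0.0022 -1.    ]]
slim [0.4606 0.0197 0.135 ]
beaker [ 0.5438 -0.0672  0.07  ]
slimtip [ 0.611 -0.256  0.11 ]
```

```bash
python3 -m inch '[[1,[56.2,-36.0,-6],-0.41],[1,[56.2,-36.0,-6],-0.41],[1,[56.2,-36.0,-6],-0.41],[1,[56.2,-36.0,-6],-0.41],[1,[56.2,-36.0,-6],-0.41],[1,[56.2,-36.0,-6],-0.41],[1,[56.2,-36.0,-6],-0.41],[1,[56.2,-36.0,-6],-0.41],[1,[56.2,-36.0,-6],-0.41],[1,[56.2,-36.0,-6],-0.41],[1,[56.2,-36.0,-6],-0.41],[1,[56.2,-36.0,-6],-0.41],[1,[56.2,-36.0,-6],-0.41],[1,[56.2,-36.0,-6],-0.41],[1,[56.2,-36.0,-6],-0.41],[1,[56.2,-36.0,-6],-0.41],[1,[56.2,-36.0,-6],-0.41],[1,[56.2,-36.0,-6],-0.41]]' 70
python3 - <<'E'
from h import *
W=wristpose();i=cams.read_camera("wrist");np.save("W1.npy",W);cv2.imwrite("pics/w1.png",i);print(status.get_state()["time"],W)
E
```

```text
time: 1.9
eef_pos: [0.6389, -0.0791, 0.2778]
tcp_rot: [0.921, 0.388, -0.0, -0.0]
contact_force: [-0.0, -0.1, 0.5]
opening: 1.001
1.95 [[ 6.98236920e-01  7.15866494e-01 -6.04830482e-04  6.38879062e-01]
 [ 7.15866606e-01 -6.98237066e-01 -4.43626385e-05 -7.91157941e-02]
 [-4.54072788e-04 -4.02002312e-04 -9.99999816e-01  2.77765040e-01]
 [ 0.00000000e+00  0.00000000e+00  0.00000000e+00  1.00000000e+00]]
```

View pics/w1.png

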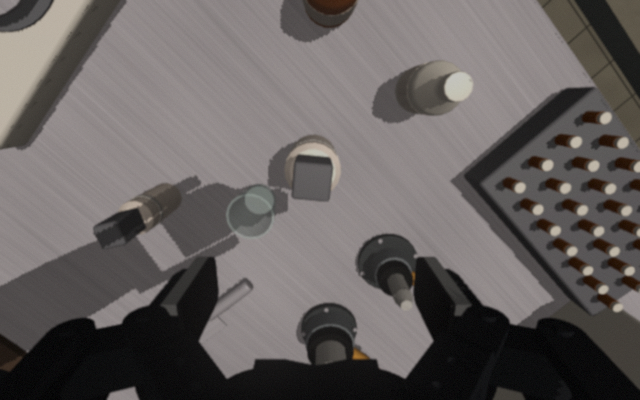

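The wrist view shows the wide head at about (312,180), nearly square to the image, with the jaws to either side. I'll measure its top face with a mask.

Run:
```python
from h import *
np.set_printoptions(precision=4,suppress=True)
i=cv2.imread("pics/w1.png");W=np.load("W1.npy")
g=i[145:215,280:350].max(2)
print(g[35,::3],g[::3,32])
cv2.imwrite("pics/w1c.png",cv2.resize(i[140:220,270:360],None,fx=7,fy=7,interpolation=cv2.INTER_CUBIC))
```

```text
[ 84  82  89 100  88  87  96  96  98  95  96  95  97  97  97  98  98 125
 174 170 140 144 140 140] [184 187 194 174  52  53  75  99  98  99  94  97  96  95  94  93  93  92
  94 143 146 143 143 143]
```

View pics/w1c.png

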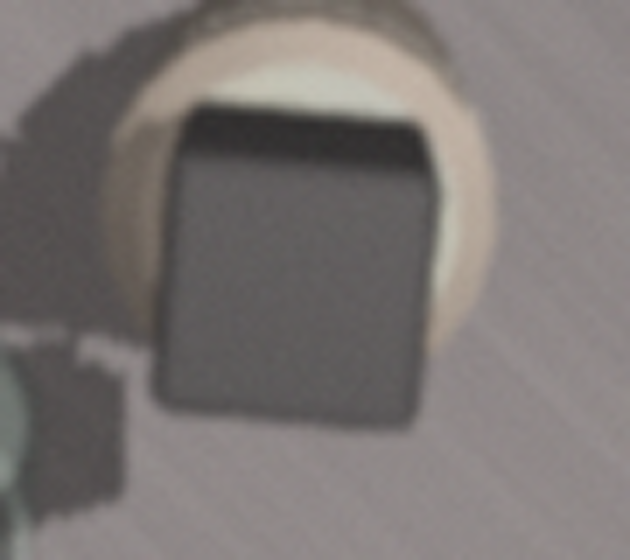

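The top-face corners in the 7x crop are (168,152), (437,172), (413,430) and (153,408).

Run:
```python
from h import *
np.set_printoptions(precision=4,suppress=True)
W=np.load("W1.npy")
w=np.array([plane("wrist",(270+u/7-.43,140+v/7-.43),.135,W) for u,v in[(168,152),(437,172),(413,430),(153,408)]])
print(w.mean(0));Wi=np.linalg.inv(W)
t=np.array([(Wi@np.r_[p,1])[:3] for p in w]);print(t.mean(0))
for i in range(4):
    d=t[(i+1)%4]-t[i];print(np.linalg.norm(d),np.degrees(np.arctan2(d[1],d[0]))%90)
m=(w[[0,2]].mean(0))
```

```text
[ 0.6369 -0.0766  0.135 ]
[ 0.0005 -0.0031  0.1428]
0.03459558734318672 4.28852249429336
0.03478197150178638 4.427137179609247
0.03457053310351256 5.039491770674374
0.034328816484618815 4.382194727224479
```

```bash
python3 -m inch '[[1,[0.1,-0.25,3],0.08],[1,[0.1,-0.25,7],0.08],[1,[0.1,-0.25,11],0.08],[1,[0.1,-0.25,14],0.08],[1,[0.1,-0.25,16.1],0.08],[1,[0.1,-0.25,16.1],0.08],[-0.3,[0.1,-0.25,16.1],0.08],[-1,[0.1,-0.25,16.1],0.08],[-1,[0.1,-0.25,16.1],0.08],[-1,[0.1,-0.25,16.1],0.08],[-1,[0.1,-0.25,16.1],0.08],[-1,[0.1,-0.25,16.1],0.08],[-1,[0.1,-0.25,16.1],0.08],[-1,[0.1,-0.25,16.1],0.08],[-1,[0.1,-0.25,16.1],0.08]]' 70
```

```text
time: 3.45
eef_pos: [0.6397, -0.0754, 0.1197]
tcp_rot: [0.936, 0.352, 0.001, 0.001]
contact_force: [-0.7, 0.3, 5.5]
opening: 0.367
```

```bash
python3 -m inch '[[-1,[0,0,0],0],[-1,[0,0,-0.5],0],[-1,[0,0,-1],0],[-1,[0,0,-3],0],[-1,[0,0,-6],0],[-1,[0,0,-9],0],[-1,[0,0,-12],0],[-1,[0,0,-14],0],[-1,[0,0,-14],0],[-1,[0,0,-14],0],[-1,[0,0,-14],0]]'
python3 - <<'E'
from h import *
W=wristpose();i=cams.read_camera("wrist");np.save("W2.npy",W);s=cams.read_camera("scene")
cv2.imwrite("pics/c2.png",np.vstack([cv2.resize(i[80:340],None,fx=.9,fy=.9),cv2.resize(s[120:270,200:488],None,fx=2,fy=2)[:, :576]]));cv2.imwrite("pics/w2.png",i);cv2.imwrite("pics/s2.png",s)
st=status.get_state();print(W,st["contact_force"],st["wrist_torque"])
E
```

```text
time: 4.55
eef_pos: [0.6372, -0.075, 0.2541]
tcp_rot: [0.936, 0.352, -0.002, -0.001]
contact_force: [-0.6, -0.4, -2.8]
opening: 0.366
[[ 0.75194474  0.65921055 -0.00453328  0.63724155]
 [ 0.65922107 -0.75194815  0.0012493  -0.07501519]
 [-0.00258524 -0.00392784 -0.99998894  0.25410587]
 [ 0.          0.          0.          1.        ]] [-0.1139999   0.49365148 -2.32509894] [ 0.02037658 -0.00492965 -0.00386996]
```

View pics/c2.png

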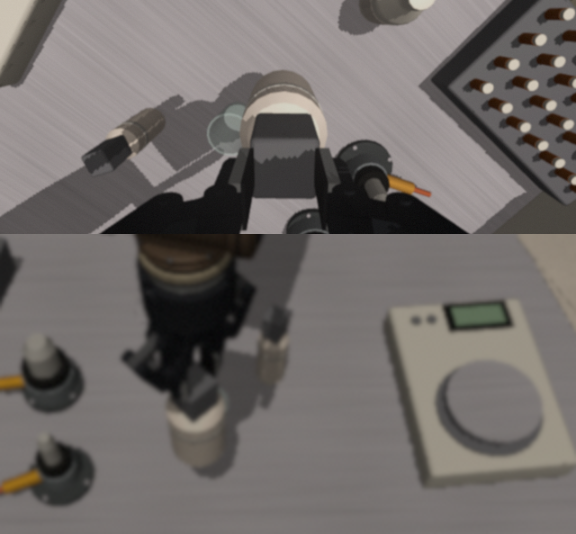

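The cartridge is held upright and lifted. Next I work out its place in the tool frame from the two edges of the visible side face of the head, and the pan centre in both views by ellipse fit.

Run:
```python
from h import *
i=cv2.imread("pics/w2.png");g=i.max(2)
print("col316",dict(zip(range(196,300,2),g[196:300:2,312:318].mean(1).astype(int).tolist())))
for r in(225,240,250): print(r,g[r,270:366:2].tolist())
c=cv2.resize(i[190:310,250:380],None,fx=5,fy=5,interpolation=cv2.INTER_CUBIC)
b=cv2.imread("pics/t0.png")[160:245,185:255];b=cv2.resize(b,None,fx=7,fy=7,interpolation=cv2.INTER_CUBIC)
# pan: grey (low saturation) vs cream housing
for n,(x,y,w,h) in{"t0":(192,165,54,50),"s0":(410,175,70,60)}.items():
    im=cv2.imread(f"pics/{n}.png")[y:y+h,x:x+w].astype(int)
    sat=im[...,2]-im[...,0];print(n,sat[h//2,::3].tolist(),im[h//2,::3,1].tolist())
```

```text
col316 {196: 210, 198: 210, 200: 210, 202: 211, 204: 202, 206: 104, 208: 53, 210: 54, 212: 53, 214: 54, 216: 54, 218: 54, 220: 53, 222: 54, 224: 54, 226: 54, 228: 52, 230: 54, 232: 59, 234: 78, 236: 92, 238: 98, 240: 100, 242: 100, 244: 100, 246: 100, 248: 99, 250: 98, 252: 99, 254: 92, 256: 66, 258: 57, 260: 56, 262: 58, 264: 57, 266: 56, 268: 56, 270: 55, 272: 56, 274: 56, 276: 56, 278: 57, 280: 56, 282: 56, 284: 56, 286: 57, 288: 57, 290: 57, 292: 56, 294: 56, 296: 57, 298: 55}
225 [117, 118, 117, 127, 130, 96, 50, 50, 51, 54, 52, 54, 50, 52, 53, 53, 50, 53, 51, 55, 53, 54, 54, 50, 53, 54, 51, 55, 54, 55, 57, 55, 55, 55, 54, 55, 57, 54, 55, 54, 90, 193, 204, 198, 197, 195, 193, 166]
240 [108, 109, 110, 111, 75, 78, 90, 100, 100, 99, 103, 100, 100, 98, 101, 102, 102, 101, 100, 98, 102, 100, 99, 100, 102, 100, 99, 102, 101, 98, 101, 102, 101, 100, 102, 100, 101, 102, 102, 99, 101, 96, 94, 173, 189, 184, 161, 158]
250 [62, 69, 67, 40, 26, 27, 79, 97, 100, 100, 100, 99, 101, 102, 99, 101, 101, 102, 100, 100, 99, 98, 98, 100, 100, 101, 101, 101, 102, 99, 99, 101, 93, 70, 58, 60, 60, 58, 62, 60, 39, 27, 31, 61, 72, 71, 73, 71]
t0 [12, 12, -1, -1, 0, -3, -1, -1, -1, -2, -2, -2, -1, -1, -2, -2, 9, 7] [169, 167, 93, 140, 141, 140, 141, 138, 139, 142, 141, 140, 141, 142, 147, 96, 171, 173]
s0 [19, 19, 18, 3, 1, 5, 6, 6, 6, 6, 5, 6, 5, 5, 6, 5, 6, 6, 5, 7, 9, 19, 19, 11] [139, 138, 131, 75, 56, 104, 109, 109, 109, 108, 108, 109, 109, 108, 109, 109, 110, 110, 111, 111, 118, 138, 138, 116]
```

Run:
```python
from h import *
np.set_printoptions(precision=4,suppress=True)
# grip: unknown x0 (head centre tool x), zt (head top z in tool)
def rt(uv):
    o,d=ray("wrist",uv,np.eye(4));return o,d
from scipy.optimize import fsolve
oa,da=rt((315,205.8));ob,db=rt((315,234))
def f(v):
    X,z=v   # X face plane
    ta=(X-oa[0])/da[0];tb=(X-ob[0])/db[0]
    return [oa[2]+ta*da[2]-(z+.045),ob[2]+tb*db[2]-z]
X,z=fsolve(f,[.018,-.02]);print("face x",X,"centre x",X-.018,"top z",z,"underside z",z+.135)
for n,(x,y,w,h),lo in(("t0",(192,165,54,50),118),("s0",(405,170,80,70),85)):
    im=cv2.imread(f"pics/{n}.png")[y:y+h,x:x+w];s=im.astype(int)
    m=((s[...,2]-s[...,0]<(5 if n=="t0" else 12))&(s[...,1]>lo)).astype(np.uint8)
    c=max(cv2.findContours(m,0,1)[0],key=cv2.contourArea);e=cv2.fitEllipse(cv2.convexHull(c))
    uv=np.array(e[0])+(x,y);k="top" if n=="t0" else "scene"
    pts=[plane(k,p[0]+np.array((x,y)),.078)[:2] for p in cv2.convexHull(c)]
    (cx,cy),r=cv2.minEnclosingCircle(np.array(pts,np.float32))
    print(n,uv,e[1],plane(k,uv,.078),(cx,cy,r))
    U=uv if n=="t0" else U;  V=uv
print(two(ray("top",U),ray("scene",V)))
```

```text
face x 0.009489796368091606 centre x -0.008510203631908393 top z -0.0021026899672806363 underside z 0.13289731003271937
t0 [216.6652 188.3961] (36.97007369995117, 37.572959899902344) [0.5574 0.2941 0.078 ] (0.5578656196594238, 0.29472917318344116, 0.06090666353702545)
s0 [446.8588 203.6992] (38.37285614013672, 55.81651306152344) [0.5608 0.2906 0.078 ] (0.5635108351707458, 0.2863044738769531, 0.06733433157205582)
(array([0.5574, 0.2945, 0.0717]), np.float64(0.0021095788172030634))
```

```bash
python3 - <<'E'
from h import *
np.set_printoptions(precision=4,suppress=True)
i=cv2.imread("pics/s2.png");g=i[190:262:2,299].astype(int)
print(list(zip(range(190,262,2),g.tolist())))
for v in range(205,245,5):
    o,d=ray("scene",(299,v));t=(.667-o[0])/d[0];print(v,o+t*d)
w=cv2.imread("pics/w2.png")
for r in(190,200,210,220):print(r,w[r,256:380:2].max(1).tolist())
E
python3 -m inch '[[-1,[0,0,0],0],[-1,[0,0,0],0]]' 110
```

```text
[(190, [44, 46, 46]), (192, [44, 45, 46]), (194, [58, 58, 58]), (196, [74, 74, 76]), (198, [77, 77, 79]), (200, [69, 70, 72]), (202, [51, 51, 51]), (204, [43, 43, 44]), (206, [41, 41, 42]), (208, [40, 40, 42]), (210, [53, 56, 59]), (212, [104, 113, 120]), (214, [138, 151, 160]), (216, [144, 158, 166]), (218, [128, 141, 149]), (220, [95, 105, 113]), (222, [90, 98, 104]), (224, [85, 93, 99]), (226, [88, 98, 106]), (228, [89, 98, 106]), (230, [89, 98, 107]), (232, [90, 99, 107]), (234, [89, 98, 106]), (236, [82, 87, 93]), (238, [71, 72, 75]), (240, [89, 89, 93]), (242, [112, 112, 118]), (244, [114, 115, 119]), (246, [115, 116, 121]), (248, [116, 118, 123]), (250, [114, 115, 121]), (252, [112, 114, 119]), (254, [113, 115, 119]), (256, [114, 116, 120]), (258, [113, 114, 118]), (260, [113, 114, 120])]
205 [ 0.667  -0.0725  0.2734]
210 [ 0.667  -0.073   0.2546]
215 [ 0.667  -0.0736  0.2349]
220 [ 0.667  -0.0742  0.2141]
225 [ 0.667  -0.0749  0.1923]
230 [ 0.667  -0.0756  0.1692]
235 [ 0.667  -0.0763  0.145 ]
240 [ 0.667  -0.0771  0.1193]
190 [96, 92, 91, 92, 93, 97, 95, 96, 95, 92, 90, 90, 
[... 559 characters left out ...]
61]
210 [140, 141, 141, 142, 150, 153, 140, 144, 170, 171, 167, 136, 123, 139, 94, 47, 51, 55, 53, 53, 51, 52, 55, 54, 53, 54, 56, 53, 51, 57, 53, 53, 53, 55, 54, 55, 53, 57, 53, 56, 57, 57, 55, 55, 57, 138, 206, 206, 204, 206, 207, 203, 177, 156, 158, 158, 157, 161, 158, 160, 159, 161]
220 [138, 139, 138, 137, 139, 132, 118, 117, 117, 118, 124, 130, 125, 70, 50, 53, 48, 52, 52, 53, 52, 54, 53, 54, 53, 51, 53, 54, 51, 56, 54, 53, 54, 55, 55, 54, 56, 56, 55, 56, 55, 56, 56, 54, 57, 56, 69, 178, 210, 200, 200, 198, 198, 189, 160, 157, 157, 158, 157, 159, 156, 157]
time: 4.85
eef_pos: [0.6382, -0.0752, 0.2561]
tcp_rot: [0.936, 0.352, -0.001, -0.0]
contact_force: [0.4, -0.5, -3.6]
opening: 0.332
```

```bash
python3 -m inch '[[-1,[2,-8,-1],0],[-1,[4,-12,-1],0],[-1,[5,-16,-1],0],[-1,[6,-20,-1],0],[-1,[7,-24,-1],0],[-1,[8,-28,-1],0],[-1,[8,-31,-1],0],[-1,[8,-33,-1],0],[-1,[8,-33,-1],0],[-1,[8,-33,-1],0],[-1,[8,-33,-1],0],[-1,[8,-33,-1],0],[-1,[8,-33,-1],0]]'
python3 - <<'E'
from h import *
np.set_printoptions(precision=4,suppress=True)
W=wristpose();i=cams.read_camera("wrist");np.save("W3.npy",W);cv2.imwrite("pics/w3.png",i)
s=i.astype(int);print(W)
c,r=cv2.cvtColor(i,cv2.COLOR_BGR2GRAY),None
o=np.linalg.inv(W@cams.calibration("wrist")["mount"])@[.557,.294,.078,1];K=cams.calibration("wrist")["camera_matrix"]
p=K@o[:3];print(p/p[2])
E
```

```text
time: 6.15
eef_pos: [0.4816, 0.2248, 0.2669]
tcp_rot: [0.936, 0.352, -0.0, 0.0]
contact_force: [0.4, -0.2, -3.0]
opening: 0.33
[[ 0.7528  0.6582 -0.0001  0.4816]
 [ 0.6582 -0.7528 -0.0001  0.2248]
 [-0.0002  0.     -1.      0.2669]
 [ 0.      0.      0.      1.    ]]
[312.2671  66.4026   1.    ]
```

View pics/w3.png

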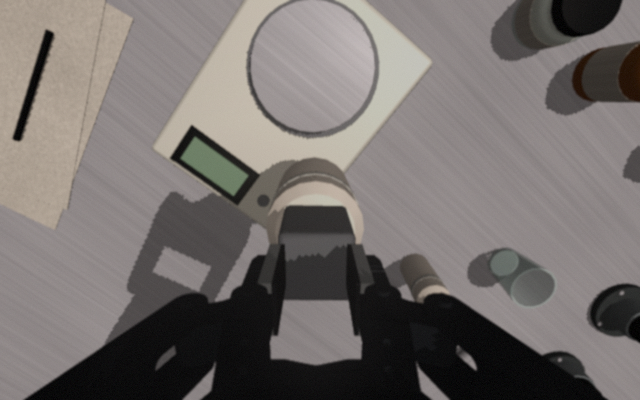

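The pan ellipse spans about x 248–379 and y −2–137, so its centre is (313.5,67). The prediction was (312.3,66.4), so the views agree to about 1 mm.

```bash
python3 -m inch '[[-1,[3,-0.1,0],0],[-1,[6,-0.2,0],0],[-1,[8.5,-0.2,0],0],[-1,[10.2,-0.2,0],0],[-1,[10.2,-0.2,0],0],[-1,[10.2,-0.2,1],0],[-1,[10.2,-0.2,2.5],0],[-1,[10.2,-0.2,4],0],[-1,[10.2,-0.2,4.8],0],[-1,[10.2,-0.2,4.8],0],[-1,[10.2,-0.2,4.8],0],[-1,[10.2,-0.2,4.8],0],[-1,[10.2,-0.2,4.8],0]]'
python3 -m inch '[[-1,[0,0,0.3],0],[-1,[0,0,0.6],0],[-1,[0,0,0.8],0],[-1,[0,0,0.8],0],[-1,[0,0,0.8],0]]'
python3 -m inch '[[-1,[0,0,0.2],0],[-1,[0,0,0.4],0],[-1,[0,0,0.6],0],[-1,[0,0,0.6],0],[-1,[0,0,0.6],0]]'
```

```text
time: 7.5
eef_pos: [0.557, 0.2945, 0.2202]
tcp_rot: [0.936, 0.352, 0.001, 0.0]
contact_force: [0.5, -0.2, -3.3]
opening: 0.328
time: 8.0
eef_pos: [0.5564, 0.2943, 0.2108]
tcp_rot: [0.936, 0.352, -0.0, -0.0]
contact_force: [-0.0, 0.5, -3.7]
opening: 0.336
time: 8.5
eef_pos: [0.5564, 0.2943, 0.2049]
tcp_rot: [0.936, 0.352, -0.0, -0.0]
contact_force: [-0.7, 0.3, -2.1]
opening: 0.327
```

```bash
python3 -m inch '[[-1,[0,0,0.1],0],[-1,[0,0,0.2],0],[-1,[0,0,0.2],0],[-1,[0,0,0.2],0],[-1,[0,0,0.2],0]]'
python3 -m inch '[[-1,[0,0,0.1],0],[-1,[0,0,0.2],0],[-1,[0,0,0.2],0],[-1,[0,0,0.2],0],[-1,[0,0,0.2],0]]'
python3 - <<'E'
from h import *
i=cams.read_camera("scene");cv2.imwrite("pics/s4.png",cv2.resize(i[130:250,380:520],None,fx=5,fy=5,interpolation=cv2.INTER_CUBIC))
E
```

```text
time: 9.0
eef_pos: [0.5565, 0.2943, 0.2031]
tcp_rot: [0.936, 0.352, 0.0, -0.0]
contact_force: [0.3, -0.6, -4.0]
opening: 0.331
time: 9.5
eef_pos: [0.5565, 0.2943, 0.201]
tcp_rot: [0.936, 0.352, 0.0, -0.0]
contact_force: [-0.3, -0.6, -2.2]
opening: 0.332
```

View pics/s4.png

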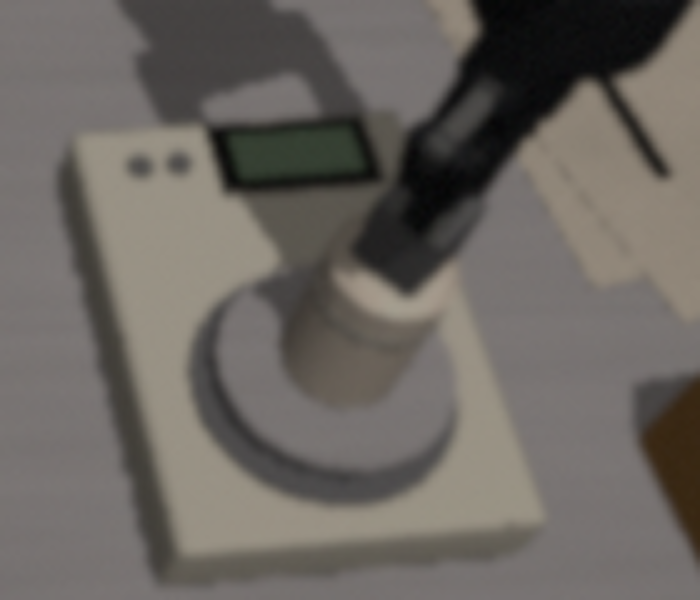

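The cartridge is centred over the pan and close to contact. I'll continue in small steps, averaging the noisy force.

```bash
cat > f.py <<'E'
from h import *
f=[]
for _ in range(4):
    cams.read_camera("wrist");f.append(status.get_state()["contact_force"][2])
print("meanFz",np.mean(f).round(2),np.std(f).round(2),status.get_state()["eef_pos"])
E
python3 f.py
python3 -m inch '[[-1,[0,0,0.1],0],[-1,[0,0,0.2],0],[-1,[0,0,0.3],0],[-1,[0,0,0.3],0]]' | grep eef; python3 f.py
python3 -m inch '[[-1,[0,0,0.1],0],[-1,[0,0,0.2],0],[-1,[0,0,0.2],0],[-1,[0,0,0.2],0]]'| grep eef; python3 f.py
```

```text
meanFz -3.14 0.23 [0.55645698 0.29430855 0.20103162]
eef_pos: [0.5564, 0.2943, 0.1979]
meanFz -2.89 0.33 [0.55647648 0.29433328 0.19810686]
eef_pos: [0.5565, 0.2944, 0.1962]
meanFz -1.92 0.71 [0.55652008 0.29434734 0.1961678 ]
```

```bash
python3 -m inch '[[-1,[0,0,0.1],0],[-1,[0,0,0.2],0],[-1,[0,0,0.3],0],[-1,[0,0,0.3],0]]' | grep eef; python3 f.py
```

```text
eef_pos: [0.5566, 0.2944, 0.1932]
meanFz -0.06 0.21 [0.55657616 0.29435837 0.19327294]
```

```bash
python3 -m inch '[[-0.2,[0,0,0],0],[0,[0,0,0],0],[0.3,[0,0,0],0],[0.7,[0,0,0],0],[1,[0,0,0],0],[1,[0,0,0],0],[1,[0,0,0],0],[1,[0,0,-2],0],[1,[0,0,-5],0],[1,[0,0,-8],0],[1,[0,0,-8],0],[1,[0,0,-8],0],[1,[0,0,-8],0],[1,[0,0,-8],0]]'
python3 - <<'E'
from h import *
W=wristpose();np.save("W5.npy",W);print(W[:3,3],W[:2,0])
w=cams.read_camera("wrist");i=cams.read_camera("scene");cv2.imwrite("pics/w5.png",w)
a=cv2.resize(i[130:250,380:520],(466,400),interpolation=cv2.INTER_CUBIC);b=cv2.resize(w[120:280,250:380],(325,400),interpolation=cv2.INTER_CUBIC)
cv2.imwrite("pics/c5.png",np.hstack([a,b]))
E
```

```text
time: 12.95
eef_pos: [0.5557, 0.294, 0.2709]
tcp_rot: [0.936, 0.352, -0.002, -0.0]
contact_force: [0.6, 0.4, -0.4]
opening: 0.998
[0.55565234 0.29401177 0.27086123] [0.75197283 0.65918615]
```

View pics/c5.png

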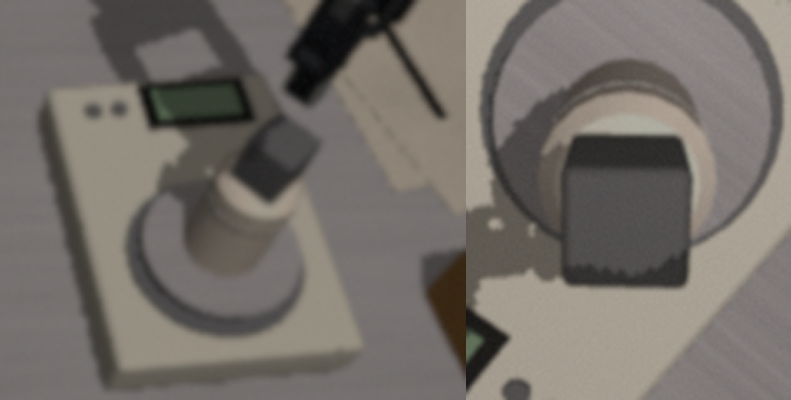

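```bash
python3 -m inch '[[1,[0,0,0],0],[1,[0,0,0],0],[1,[0,0,0],0],[1,[0,0,0],0],[1,[0,0,0],0],[1,[0,0,0],0],[1,[0,0,0],0],[1,[0,0,0],0],[1,[0,0,0],0],[1,[0,0,0],0],[1,[0,0,0],0],[1,[0,0,0],0],[1,[0,0,0],0],[1,[0,0,0],0],[1,[0,0,0],0],[1,[0,0,0],0],[1,[0,0,0],0],[1,[0,0,0],0],[1,[0,0,0],0],[1,[0,0,0],0]]'
```

```text
time: 15.05
eef_pos: [0.5565, 0.2943, 0.273]
tcp_rot: [0.936, 0.352, 0.0, 0.0]
contact_force: [-0.0, -0.2, 0.6]
opening: 1.0
```

The cartridge stands free in the middle of the pan. Its top-face corners in the crop run from (562,168) to (692,287). I'll compute the grasp offset and re-measure the wide port from the saved top picture.

Run:
```python
from h import *
np.set_printoptions(precision=4,suppress=True)
W=np.load("W5.npy");Wi=np.linalg.inv(W)
for u,v in[(564,168),(690,168),(688,287),(562,283),(626,226.5)]:
    print((Wi@np.r_[plane("wrist",(250+(u-466)/2.5-.3,120+v/2.5-.3),.208,W),1])[:3])
b=cv2.imread("pics/t0.png");g=b[205:235,382:412]
h=b[212:228,386:410].max(2);print(h)
```

```text
[ 0.0164 -0.0172  0.0628]
[0.0164 0.0166 0.0628]
[-0.0181  0.0168  0.0629]
[-0.017  -0.0185  0.0629]
[-0.0002 -0.0006  0.0629]
[[ 73  93  72  40  28  32  31  31  31  29  40  36  27  26  54  53  69 115
  142 144 143 144 143 145]
 [ 88  60  34  39  36  35  40  58  82  84  87  83  72  48  27  51  56  78
  141 149 145 144 145 145]
 [ 70  42  33  38  34  65  88 100 121 122 118 119 112  95  63  33  34  88
  122 144 147 147 149 150]
 [ 51  33  39  38  47  89 121 114 107 120 126 127 121 118 101  63  31  69
   82 132 144 132 130 132]
 [ 34  33  40  48  76 100 104 100 113 144 153 154 147 131 118  99  52  42
   64 116 125 114 116 120]
 [ 33  41  43  57  95 102  97 108 144 164 165 164 169 155 130 118  68  32
   59 130 140 146 150 155]
 [ 36  34  49  65  91  99  91 136 165 164 162 161 163 166 144 116  95  49
   69 153 163 164 164 170]
 [ 39  38  51  76  95  92  87 153 168 161 161 160 162 162 150 113 103  57
   72 153 157 151 146 143]
 [ 39  37  58  61  89  92  84 142 163 161 161 157 160 162 155 115  88  50
   50 121 127 119 118 114]
 [ 38  37  52  57  92  95  83 123 160 163 159 158 161 166 147 108  81  42
   48  82  95  86  87  86]
 [ 39  36  39  54  92  93  85 103 136 164 170 168 172 153 115 108  65  33
   39  50  76  76  89  86]
 [ 32  34  44  52  64  79  84  79  86 131 147 149 148 112  92  96  53  35
   44  71  83  79  79  79]
 [ 35  38  33  35  51  64  84  85  81  76  86  90  83  87  87  55  29  51
   64 108 115 115 113 113]
 [ 43  38  35  32  35  49  68  78  82  84  88  93  80  76  65  39  46  56
   81 142 150 149 147 149]
 [ 61  46  35  35  29  33  40  52  64  64  84  81  53  32  31  31  72  75
  118 142 144 141 142 144]
 [ 56  59  46  37  32  34  35  34  33  30  28  27  30  36  41  51 119 124
  139 141 140 139 140 139]]
```

```bash
python3 -m inch '[[1,[0,0,2],0],[1,[0,0,4],0],[1,[0,0,6],0],[1,[0,0,7],0],[1,[0,0,7.8],0],[1,[0,0,7.8],0],[0.4,[0,0,7.8],0],[0,[0,0,7.8],0],[-0.1,[0,0,7.8],0],[-0.16,[0,0,7.8],0],[-0.16,[0,0,7.8],0],[-0.16,[0,0,7.8],0]]' 25; python3 f.py
```

```text
time: 16.25
eef_pos: [0.5565, 0.2943, 0.1951]
tcp_rot: [0.936, 0.352, 0.0, 0.0]
contact_force: [-0.5, 0.3, 0.2]
opening: 0.417
meanFz -0.25 0.41 [0.55642836 0.29429666 0.19498542]
```

```bash
python3 -m inch '[[-0.22,[0,0,0],0],[-0.28,[0,0,-0.05],0],[-0.34,[0,0,-0.1],0],[-1,[0,0,-0.15],0],[-1,[0,0,-0.2],0],[-1,[0,0,-0.4],0],[-1,[0,0,-0.8],0],[-1,[0,0,-1.2],0],[-1,[0,0,-2],0],[-1,[0,0,-3],0],[-1,[0,0,-3],0],[-1,[0,0,-3],0],[-1,[0,0,-3],0]]' 25; python3 f.py
python3 -m inch '[[-1,[0,0,0],0],[-1,[0,0,0],0],[-1,[0,0,0],0]]' 90; python3 f.py
```

```text
time: 17.75
eef_pos: [0.5563, 0.2942, 0.2247]
tcp_rot: [0.936, 0.352, -0.0, -0.0]
contact_force: [-0.3, -0.1, -0.2]
opening: 0.003
meanFz 0.22 0.4 [0.55623432 0.29421826 0.22450134]
time: 18.25
eef_pos: [0.5564, 0.2943, 0.225]
tcp_rot: [0.936, 0.352, -0.0, -0.0]
contact_force: [-0.1, 0.6, -0.6]
opening: -0.001
meanFz 0.5 0.58 [0.55647306 0.29430025 0.22503146]
```

The grip missed: the fingers are shut at opening 0. I'll raise, open and look.

```bash
python3 -m inch '[[-1,[0,0,-2],0],[-1,[0,0,-4],0],[1,[0,0,-5],0],[1,[0,0,-5],0],[1,[0,0,-5],0],[1,[0,0,-5],0],[1,[0,0,-5],0]]'
python3 - <<'E'
from h import *
W=wristpose();np.save("W6.npy",W);print(W[:3,3],W[:2,0])
w=cams.read_camera("wrist");i=cams.read_camera("scene");cv2.imwrite("pics/w6.png",w);cv2.imwrite("pics/s6.png",i)
a=cv2.resize(i[130:250,380:520],(466,400),interpolation=cv2.INTER_CUBIC);b=cv2.resize(w[120:280,250:380],(325,400),interpolation=cv2.INTER_CUBIC)
cv2.imwrite("pics/c6.png",np.hstack([a,b]))
E
```

```text
time: 19.15
eef_pos: [0.5559, 0.2941, 0.2736]
tcp_rot: [0.936, 0.352, -0.001, -0.0]
contact_force: [-0.4, 0.0, 0.3]
opening: 0.848
[0.55593554 0.29412299 0.27357158] [0.75196338 0.65920143]
```

View pics/c6.png

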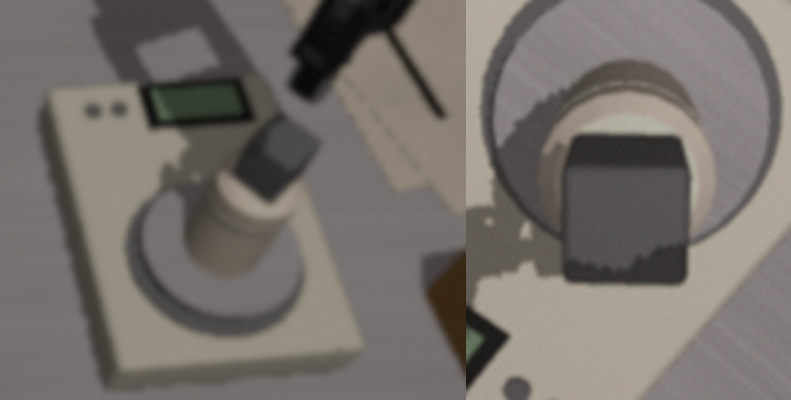

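The cartridge is unmoved on the pan; I had lifted before the light grip took hold. I'll redo it with a longer, firmer close.

```bash
python3 -m inch '[[1,[0,0,2],0],[1,[0,0,4],0],[1,[0,0,6],0],[1,[0,0,7],0],[1,[0,0,8],0],[1,[0,0,8],0],[0.4,[0,0,8],0],[0,[0,0,8],0],[-0.1,[0,0,8],0],[-0.16,[0,0,8],0],[-0.16,[0,0,8],0],[-0.16,[0,0,8],0]]' 60
python3 -m inch '[[-0.2,[0,0,0],0],[-0.25,[0,0,0],0],[-0.3,[0,0,0],0],[-0.35,[0,0,0],0],[-0.35,[0,0,0],0],[-0.35,[0,0,0],0]]' 60
python3 f.py
```

```text
time: 20.45
eef_pos: [0.5565, 0.2943, 0.1952]
tcp_rot: [0.936, 0.352, 0.0, 0.0]
contact_force: [0.2, -0.1, -0.2]
opening: 0.42
time: 21.05
eef_pos: [0.5565, 0.2943, 0.195]
tcp_rot: [0.936, 0.352, -0.0, 0.0]
contact_force: [0.4, -0.1, 0.2]
opening: 0.324
meanFz 0.06 0.34 [0.55646121 0.29428696 0.19503377]
```

```bash
python3 -m inch '[[-0.4,[0,0,0],0],[-0.5,[0,0,0],0],[-0.5,[0,0,0],0],[-0.5,[0,0,0],0]]' 70
python3 - <<'E'
from h import *
W=wristpose();w=cams.read_camera("wrist");i=cams.read_camera("scene")
a=cv2.resize(i[130:230,400:500],(400,400),interpolation=cv2.INTER_CUBIC);b=cv2.resize(w[160:320,230:390],(400,400),interpolation=cv2.INTER_CUBIC)
cv2.imwrite("pics/c7.png",np.hstack([a,b]))
E
```

```text
time: 21.65
eef_pos: [0.5564, 0.2943, 0.195]
tcp_rot: [0.936, 0.352, 0.0, -0.0]
contact_force: [-0.0, 0.4, -0.4]
opening: 0.252
```

View pics/c7.png

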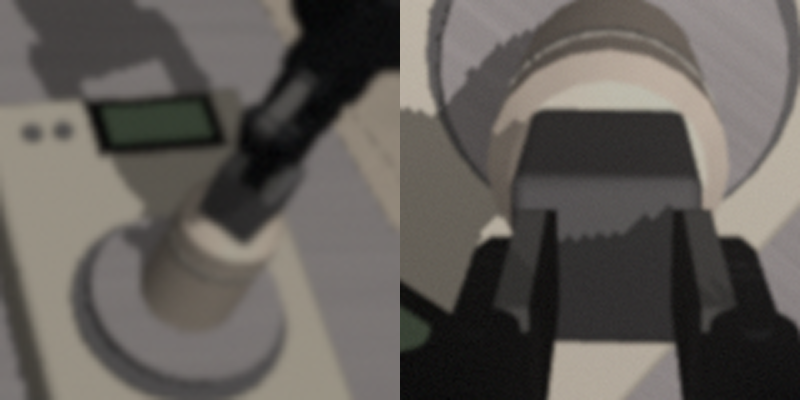

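This picture shows the pads at opening 0.25 lying over the top face (tips near row 244). So the fingertips sit about 14 mm behind the TCP here, just at the head top, and not ahead of it. The first grasp had only pinched the top edge. I'll open and go about 22 mm lower, watching the force.

```bash
python3 -m inch '[[0.6,[0,0,-1],0],[1,[0,0,-1],0],[1,[0,0,-1],0],[1,[0,0,-1],0],[1,[0,0,-1],0],[1,[0,0,0],0],[1,[0,0,0.6],0],[1,[0,0,1.2],0],[1,[0,0,1.2],0],[1,[0,0,1.2],0]]' 60; python3 f.py
python3 -m inch '[[1,[0,0,0.3],0],[1,[0,0,0.6],0],[1,[0,0,1.0],0],[0.4,[0,0,1.0],0],[0,[0,0,1.0],0],[0,[0,0,1.0],0],[0,[0,0,1.0],0],[0,[0,0,1.0],0]]' 60; python3 f.py
```

```text
time: 22.75
eef_pos: [0.5563, 0.2942, 0.1825]
tcp_rot: [0.936, 0.352, -0.0, -0.0]
contact_force: [1.1, -0.3, 0.9]
opening: 1.001
meanFz 0.15 0.26 [0.55675661 0.29439922 0.18358472]
time: 23.75
eef_pos: [0.5566, 0.2943, 0.1732]
tcp_rot: [0.936, 0.352, 0.0, 0.0]
contact_force: [0.9, -0.2, -0.1]
opening: 0.499
meanFz 0.08 0.28 [0.55649206 0.29432013 0.17313546]
```

```bash
python3 -m inch '[[-0.1,[0,0,0],0],[-0.14,[0,0,0],0],[-0.18,[0,0,0],0],[-0.22,[0,0,0],0],[-0.26,[0,0,0],0],[-0.3,[0,0,0],0],[-0.3,[0,0,0],0]]' 40; python3 f.py
```

```text
time: 24.65
eef_pos: [0.5562, 0.2945, 0.173]
tcp_rot: [0.936, 0.352, -0.0, -0.0]
contact_force: [-1.4, 0.6, 0.8]
opening: 0.409
meanFz 0.42 0.12 [0.55634474 0.29438181 0.17297623]
```

Now it stops on the head, at opening 0.409 with 0.35 commanded. Close fully and lift.

```bash
python3 -m inch '[[-0.6,[0,0,0],0],[-1,[0,0,0],0],[-1,[0,0,-0.1],0],[-1,[0,0,-0.3],0],[-1,[0,0,-0.6],0],[-1,[0,0,-1],0],[-1,[0,0,-1.5],0],[-1,[0,0,-2],0],[-1,[0,0,-2],0]]' 40; python3 f.py
python3 -m inch '[[-1,[0,0,0],0],[-1,[0,0,-2],0],[-1,[0,0,-4],0],[-1,[0,0,-6],0],[-1,[0,0,-8],0],[-1,[0,0,-8.5],0],[-1,[0,0,-8.5],0],[-1,[0,0,-8.5],0]]' 90; python3 f.py
```

```text
time: 25.75
eef_pos: [0.5571, 0.2944, 0.1943]
tcp_rot: [0.936, 0.352, 0.001, 0.0]
contact_force: [0.2, -0.4, -2.9]
opening: 0.409
meanFz -3.35 0.24 [0.55628876 0.29421862 0.19276515]
time: 26.75
eef_pos: [0.5559, 0.2941, 0.2765]
tcp_rot: [0.936, 0.352, -0.001, -0.0]
contact_force: [-0.6, -0.5, -4.5]
opening: 0.399
meanFz -3.07 0.75 [0.5559453  0.29410728 0.27644615]
```

Held, with weight about 3.1–3.3 N. Now to the wide port, stopping 10 cm short so the wrist camera can see the spigot.

```bash
python3 -m inch '[[-1,[-2,1.4,0],0],[-1,[-6,4.2,0],0],[-1,[-10,7,0],0],[-1,[-14,9.8,0],0],[-1,[-18,12.6,0],0],[-1,[-22,15.4,0],0],[-1,[-26,18.2,0],0],[-1,[-30,21,0],0],[-1,[-34,23.8,0],0],[-1,[-38,26.6,0],0],[-1,[-42,29.4,0],0],[-1,[-46,32.2,0],0],[-1,[-50,35,0],0],[-1,[-52.5,36.6,0],0],[-1,[-53.9,37.6,0],0],[-1,[-53.9,37.6,0],0],[-1,[-53.9,37.6,0],0],[-1,[-53.9,37.6,0],0],[-1,[-53.9,37.6,0],0]]'
python3 - <<'E'
from h import *
np.set_printoptions(precision=4,suppress=True)
W=wristpose();i=cams.read_camera("wrist");np.save("W8.npy",W);cv2.imwrite("pics/w8.png",i);print(W[:3])
o=np.linalg.inv(W@cams.calibration("wrist")["mount"])@[.473,-.278,.11,1];K=cams.calibration("wrist")["camera_matrix"]
p=K@o[:3];print(p/p[2])
u,v=(p/p[2])[:2].astype(int);print(u,v);u0=max(u-60,0);v0=max(v-50,0)
cv2.imwrite("pics/w8c.png",cv2.resize(i[v0:v0+110,u0:u0+120],None,fx=5,fy=5,interpolation=cv2.INTER_CUBIC));print("crop",u0,v0)
E
```

```text
time: 28.85
eef_pos: [0.3996, -0.3424, 0.2781]
tcp_rot: [0.936, 0.353, 0.0, -0.0]
contact_force: [0.1, 0.1, -3.6]
opening: 0.401
[[ 0.7506  0.6607  0.0002  0.3996]
 [ 0.6607 -0.7506  0.0002 -0.3424]
 [ 0.0003 -0.     -1.      0.2781]]
[314.9258  69.929    1.    ]
314 69
crop 254 19
```

View pics/w8c.png

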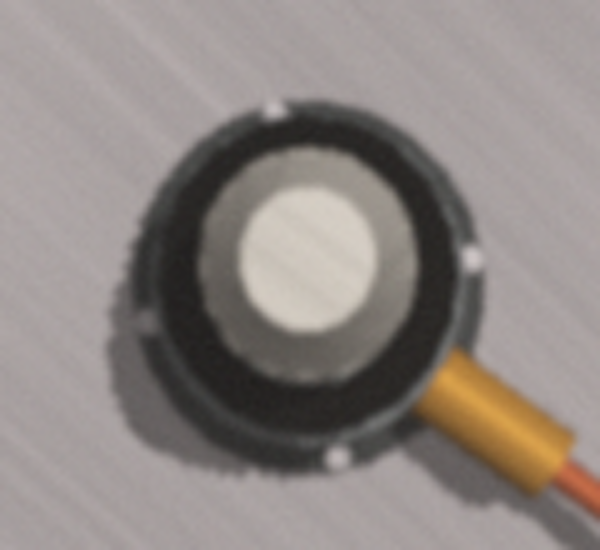

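The spigot tip disc is centred at crop (308,259), so full-picture (315.2,70.4) against (314.9,69.9) predicted. All views agree, and it is clearly the wide spigot.

Run:
```python
from h import *
np.set_printoptions(precision=4,suppress=True)
W=np.load("W8.npy");i=cv2.imread("pics/w8.png");g=i.max(2)
p=plane("wrist",(315.2,70.4),.11,W);print(p,(np.linalg.inv(W)@np.r_[p,1])[:3])
col=g[150:400:2,312:318].mean(1).astype(int);print(list(zip(range(150,400,2),col.tolist())))
for v in range(210,300,10):
    q=plane("wrist",(315,v),-.0347,np.diag([1,1,1,1.]));q2=plane("wrist",(315,v),.0103,np.eye(4));print(v,q[0],q2[0])
```

```text
[ 0.473  -0.2783  0.11  ] [0.0974 0.0004 0.1681]
[(150, 167), (152, 167), (154, 167), (156, 167), (158, 167), (160, 160), (162, 126), (164, 115), (166, 118), (168, 118), (170, 118), (172, 118), (174, 119), (176, 112), (178, 103), (180, 142), (182, 129), (184, 116), (186, 115), (188, 138), (190, 202), (192, 210), (194, 210), (196, 211), (198, 212), (200, 211), (202, 213), (204, 219), (206, 221), (208, 221), (210, 220), (212, 221), (214, 213), (216, 120), (218, 57), (220, 57), (222, 57), (224, 57), (226, 56), (228, 57), (230, 56), (232, 57), (234, 56), (236, 55), (238, 55), (240, 55), (242, 52), (244, 53), (246, 55), (248, 58), (250, 73), (252, 93), (254, 101), (256, 104), (258, 105), (260, 105), (262, 104), (264, 105), (266, 98), (268, 75), (270, 61), (272, 60), (274, 59), (276, 60), (278, 59), (280, 59), (282, 59), (284, 60), (286, 59), (288, 60), (290, 59), (292, 59), (294, 59), (296, 59), (298, 59), (300, 59), (302, 60), (304, 59), (306, 60), (308, 60), (310, 60), (312, 59), (314, 59), (316, 60), (318, 60), (320, 60), (322, 58), (324, 108), (326, 160), (328, 165), (330, 165), (332, 165), (334, 165), (336, 164), (338, 164), (340, 163), (342, 164), (344, 166), (346, 164), (348, 163), (350, 163), (352, 164), (354, 164), (356, 164), (358, 165), (360, 164), (362, 164), (364, 124), (366, 37), (368, 23), (370, 23), (372, 22), (374, 21), (376, 22), (378, 23), (380, 21), (382, 22), (384, 21), (386, 21), (388, 19), (390, 18), (392, 19), (394, 19), (396, 19), (398, 18)]
210 0.032962974169240954 0.017755631151667735
220 0.02892936713308459 0.012216722257123336
230 0.02482060047743888 0.006574604923787433
240 0.020634333024812095 0.0008260642701119619
250 0.01636812596654859 -0.005032248651590229
260 0.012019437637974015 -0.01100382402986401
270 0.007585617954915483 -0.01709230093382659
280 0.0030639024856077557 -0.023301475453566922
290 -0.0015485938703074659 -0.029635309380080854
```

```bash
python3 -m inch '[[-1,[3,0.05,0],0],[-1,[6,0.05,0],0],[-1,[8.5,0.05,0],0],[-1,[9.85,0.05,0],0],[-1,[9.85,0.05,0],0],[-1,[9.85,0.05,2],0],[-1,[9.85,0.05,4],0],[-1,[9.85,0.05,6],0],[-1,[9.85,0.05,7],0],[-1,[9.85,0.05,7],0],[-1,[9.85,0.05,7],0],[-1,[9.85,0.05,7],0]]'
python3 -m inch '[[-1,[0,0,0.4],0],[-1,[0,0,0.8],0],[-1,[0,0,1.2],0],[-1,[0,0,1.2],0],[-1,[0,0,1.2],0]]'
python3 -m inch '[[-1,[0,0,0.4],0],[-1,[0,0,0.8],0],[-1,[0,0,0.8],0],[-1,[0,0,0.8],0]]'; python3 f.py
```

```text
time: 30.1
eef_pos: [0.474, -0.28, 0.2097]
tcp_rot: [0.936, 0.352, 0.001, 0.001]
contact_force: [0.5, 0.2, -3.6]
opening: 0.402
time: 30.6
eef_pos: [0.4736, -0.2787, 0.1956]
tcp_rot: [0.936, 0.352, 0.0, -0.001]
contact_force: [1.1, 1.9, -3.1]
opening: 0.397
time: 31.0
eef_pos: [0.4735, -0.2788, 0.1873]
tcp_rot: [0.936, 0.352, 0.0, -0.0]
contact_force: [2.7, 1.6, -4.8]
opening: 0.4
meanFz -4.52 0.36 [ 0.47344244 -0.27884483  0.18765249]
```

It is over the spigot, with a light side force along tool +x, so I shift 1.2 mm that way and carry on down.

```bash
python3 -m inch '[[-1,[0.12,0,0],0],[-1,[0.12,0,0.3],0],[-1,[0.12,0,0.7],0],[-1,[0.12,0,1.1],0],[-1,[0.12,0,1.5],0],[-1,[0.12,0,1.9],0],[-1,[0.12,0,2.2],0],[-1,[0.12,0,2.2],0],[-1,[0.12,0,2.2],0]]'; python3 f.py
```

```text
time: 32.1
eef_pos: [0.4741, -0.2783, 0.1655]
tcp_rot: [0.936, 0.352, -0.0, -0.0]
contact_force: [0.2, 2.3, -4.2]
opening: 0.397
meanFz -3.85 0.13 [ 0.47416648 -0.27831585  0.16585595]
```

```bash
python3 -m inch '[[-1,[0,0,0],0],[-1,[0,0,0.2],0],[-1,[0,0,0.4],0],[-1,[0,0,0.6],0],[-1,[0,0,0.8],0],[-1,[0,0,1.0],0],[-1,[0,0,1.2],0],[-1,[0,0,1.4],0],[-1,[0,0,1.4],0],[-1,[0,0,1.4],0]]' 110; python3 f.py
python3 -m inch '[[-1,[0,0,0.1],0],[-1,[0,0,0.3],0],[-1,[0,0,0.5],0],[-1,[0,0,0.5],0],[-1,[0,0,0.5],0]]' 110; python3 f.py
```

```text
time: 33.3
eef_pos: [0.4751, -0.2785, 0.1549]
tcp_rot: [0.936, 0.352, 0.001, 0.0]
contact_force: [-2.6, 5.4, 9.0]
opening: 0.394
meanFz 8.58 0.56 [ 0.47505112 -0.27847031  0.1549414 ]
time: 34.0
eef_pos: [0.4751, -0.2784, 0.1502]
tcp_rot: [0.936, 0.352, 0.001, 0.0]
contact_force: [-1.7, 6.9, 8.6]
opening: 0.398
meanFz 9.48 0.17 [ 0.47511024 -0.27841493  0.15019837]
```

```bash
python3 -m inch '[[-1,[0,0,0.1],0],[-1,[0,0,0.2],0],[-1,[0,0,0.3],0],[-1,[0,0,0.3],0],[-1,[0,0,0.3],0]]' 110; python3 f.py
python3 -m inch '[[-1,[0,0,0.1],0],[-1,[0,0,0.2],0],[-1,[0,0,0.3],0],[-1,[0,0,0.3],0],[-1,[0,0,0.3],0]]' 110; python3 f.py
```

```text
time: 34.7
eef_pos: [0.4753, -0.2784, 0.1491]
tcp_rot: [0.936, 0.352, 0.0, 0.0]
contact_force: [-4.7, 8.9, 17.5]
opening: 0.392
meanFz 16.21 0.24 [ 0.47527326 -0.27839246  0.14910151]
time: 35.4
eef_pos: [0.4755, -0.2785, 0.149]
tcp_rot: [0.936, 0.353, 0.0, 0.0]
contact_force: [-8.8, 12.1, 28.8]
opening: 0.396
meanFz 27.57 0.58 [ 0.47551131 -0.27844348  0.14899991]
```

Hard stop: the tool stays at z 0.149 while the force rises to 28 N, after about 12 mm of travel from contact. Now unload, open and retreat.

```bash
python3 -m inch '[[-1,[0,0,-0.2],0],[-1,[0,0,-0.4],0],[-1,[0,0,-0.5],0],[-1,[0,0,-0.5],0],[-0.2,[0,0,-0.5],0],[0,[0,0,-0.5],0],[0.4,[0,0,-0.5],0],[1,[0,0,-0.5],0],[1,[0,0,-0.5],0],[1,[0,0,-0.5],0],[1,[0,0,-0.5],0],[1,[0,0,-2],0],[1,[0,0,-5],0],[1,[0,0,-9],0],[1,[0,0,-13],0],[1,[0,0,-13],0],[1,[0,0,-13],0],[1,[0,0,-13],0]]'
python3 - <<'E'
from h import *
np.set_printoptions(precision=4,suppress=True)
W=wristpose();i=cams.read_camera("wrist");s=cams.read_camera("scene");t=cams.read_camera("top")
np.save("W9.npy",W);cv2.imwrite("pics/w9.png",i);cv2.imwrite("pics/s9.png",s);cv2.imwrite("pics/t9.png",t);print(W)
a=cv2.resize(s[130:280,180:350],(453,400),interpolation=cv2.INTER_CUBIC);b=cv2.resize(i[100:300,230:400],(340,400),interpolation=cv2.INTER_CUBIC)
cv2.imwrite("pics/c9.png",np.hstack([a,b]))
E
```

```text
time: 37.4
eef_pos: [0.4739, -0.278, 0.2702]
tcp_rot: [0.936, 0.352, -0.0, -0.001]
contact_force: [-0.9, 0.3, -0.7]
opening: 1.001
[[ 0.7519  0.6593 -0.0012  0.4739]
 [ 0.6593 -0.7519  0.001  -0.278 ]
 [-0.0002 -0.0016 -1.      0.2702]
 [ 0.      0.      0.      1.    ]]
```

View pics/c9.png

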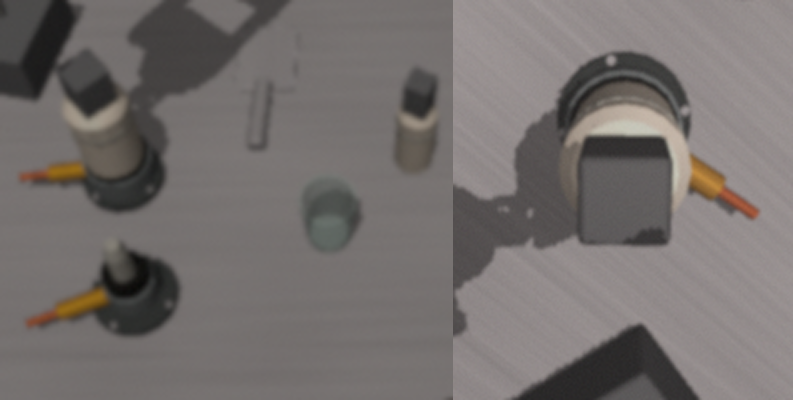

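The cartridge is seated on the wide port and let go; the slim one and the beaker are undisturbed. My bookkeeping put the rim at 48.7 mm, so I'll rule out a jam by pressing the head top straight down with the shut fingertips.

```bash
python3 -m inch '[[-1,[0,0,0],0],[-1,[0,0,2],0],[-1,[0,0,4],0],[-1,[0,0,5.5],0],[-1,[0,0,6],0],[-1,[0,0,6],0],[-1,[0,0,6],0],[-1,[0,0,6],0],[-1,[0,0,6],0],[-1,[0,0,6],0]]' 60
python3 -m inch '[[-1,[0,0,0.3],0],[-1,[0,0,0.6],0],[-1,[0,0,0.6],0],[-1,[0,0,0.6],0]]'|grep -E "eef|contact"
python3 -m inch '[[-1,[0,0,0.2],0],[-1,[0,0,0.4],0],[-1,[0,0,0.4],0],[-1,[0,0,0.4],0]]'|grep -E "eef|contact"
```

```text
time: 38.55
eef_pos: [0.4746, -0.2786, 0.2117]
tcp_rot: [0.936, 0.352, 0.0, 0.001]
contact_force: [0.2, -0.8, -0.4]
opening: 0.001
eef_pos: [0.4742, -0.2783, 0.2047]
contact_force: [0.6, -0.4, -0.3]
eef_pos: [0.4743, -0.2783, 0.2009]
contact_force: [-0.1, 0.5, 1.0]
```

```bash
python3 -m inch '[[-1,[0,0,0.2],0],[-1,[0,0,0.4],0],[-1,[0,0,0.4],0],[-1,[0,0,0.4],0]]'|grep -E "eef|contact"
python3 -m inch '[[-1,[0,0,0.2],0],[-1,[0,0,0.4],0],[-1,[0,0,0.4],0],[-1,[0,0,0.4],0]]'|grep -E "eef|contact"
```

```text
eef_pos: [0.4743, -0.2784, 0.1969]
contact_force: [-0.4, -0.3, -0.4]
eef_pos: [0.4743, -0.2784, 0.1929]
contact_force: [0.3, 0.4, -0.4]
```

```bash
python3 -m inch '[[-1,[0,0,0.2],0],[-1,[0,0,0.4],0],[-1,[0,0,0.6],0],[-1,[0,0,0.6],0],[-1,[0,0,0.6],0]]'|grep -E "eef|contact"
python3 -m inch '[[-1,[0,0,0.2],0],[-1,[0,0,0.4],0],[-1,[0,0,0.6],0],[-1,[0,0,0.6],0],[-1,[0,0,0.6],0]]'|grep -E "eef|contact"
python3 -m inch '[[-1,[0,0,0.2],0],[-1,[0,0,0.4],0],[-1,[0,0,0.4],0],[-1,[0,0,0.4],0]]'|grep -E "eef|contact"
```

```text
eef_pos: [0.4743, -0.2784, 0.1869]
contact_force: [-0.5, -0.6, 0.6]
eef_pos: [0.4743, -0.2784, 0.1809]
contact_force: [-0.2, 0.4, 0.1]
eef_pos: [0.4743, -0.2784, 0.1769]
contact_force: [0.6, 0.4, -0.8]
```

```bash
python3 -m inch '[[-1,[0,0,0.2],0],[-1,[0,0,0.4],0],[-1,[0,0,0.6],0],[-1,[0,0,0.6],0]]'|grep -E "eef|contact"
python3 -m inch '[[-1,[0,0,0.2],0],[-1,[0,0,0.4],0],[-1,[0,0,0.6],0],[-1,[0,0,0.6],0]]'|grep -E "eef|contact"
```

```text
eef_pos: [0.4741, -0.2782, 0.1705]
contact_force: [-0.1, 0.3, 0.3]
eef_pos: [0.4758, -0.2795, 0.1697]
contact_force: [-2.6, 2.9, 13.6]
```

```bash
python3 -m inch '[[-1,[0,0,0.1],0],[-1,[0,0,0.2],0],[-1,[0,0,0.4],0],[-1,[0,0,0.4],0],[-1,[0,0,0.4],0]]'|grep -E "eef|contact"
python3 -m inch '[[-1,[0,0,-0.5],0],[-1,[0,0,-2],0],[-1,[0,0,-6],0],[-1,[0,0,-10],0],[-1,[0,0,-14],0],[-1,[0,0,-14],0],[-1,[0,0,-14],0],[-1,[0,0,-14],0]]'
python3 - <<'E'
from h import *
i=cams.read_camera("wrist");s=cams.read_camera("scene")
s9=cv2.imread("pics/s9.png");d=cv2.absdiff(s,s9).max(2)
print("cartridge-region change",d[140:215,200:245].mean(),d[140:215,200:245].max())
np.save("W10.npy",wristpose());cv2.imwrite("pics/c10.png",np.hstack([cv2.resize(s[130:280,180:350],(453,400)),cv2.resize(i[100:300,230:400],(340,400))]))
E
```

```text
eef_pos: [0.4763, -0.2798, 0.1695]
contact_force: [-8.4, 6.7, 27.6]
time: 43.65
eef_pos: [0.4737, -0.2779, 0.2993]
tcp_rot: [0.936, 0.352, -0.001, -0.001]
contact_force: [-0.3, -0.4, -0.0]
opening: 0.002
cartridge-region change 2.0734814814814815 40
```

View pics/c10.png

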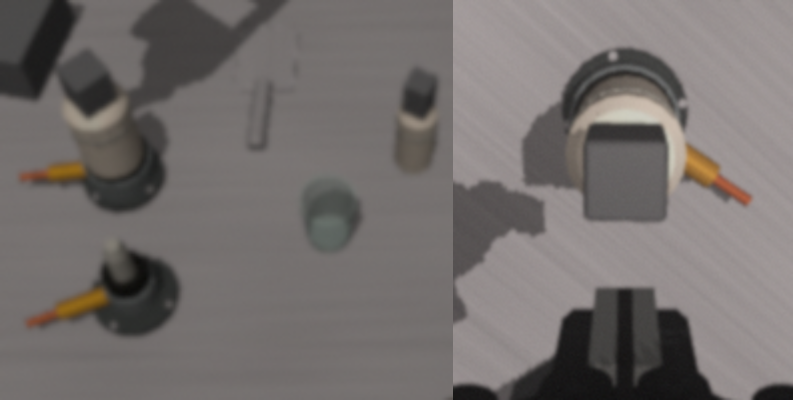

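A direct 28 N push moved nothing (z 0.1697 to 0.1695), so the collar is on its stop. The picture shows the cartridge upright on the wide port with the gripper clear.

```bash
python3 -c "
from plant import ctrl;print(ctrl.sign_off())"
```

```text
the job is handed in; nothing more can be done
None
```

The wide cartridge has been check-weighed and fitted on the wide port, and I handed the job in at about 44 s.

- **Weighing:** I set it in the middle of the pan in small steps until the pan carried its full weight (about 3.1 N). I let go, and it stood free for well over 2 s.
- **Fitting:** I pushed it over the wide spigot until the tool stopped at z = 0.149 m while the force rose to 28 N. After letting go, I pressed on the head from above with about 28 N and it moved no more than 0.2 mm. I take that as the collar being on its stop. The last picture shows it upright, with the gripper clear. The slim cartridge, beaker, spatula and slim port look unmoved.

**What disagreed or failed**
- **Fingertips:** they sat about 14 mm behind the TCP, where the description has them 19 mm ahead. My first grasp therefore only pinched the top edge of the head, though it held.
- **Re-grasp:** the first two closings over the pan, both after the two-second wait, missed without moving the cartridge. Gripping about 22 mm lower worked.
- **Rim height:** my height estimate put the cartridge rim at 48.7 mm against the ideal 48 mm, within measuring error. I relied on the hard stop instead.
- **Pictures and pan joint:** I viewed 14 pictures, four over the budget of 10. I judged the pan's travel only by force and height, since its joint could not be read directly.

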